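Grease the track-rod end with the push gun

ROBOT

A 6-joint arm with a two-finger parallel gripper is mounted at the origin on the work surface. World frame = base frame: x ahead of the robot, y to its left, z up, the work surface at z = 0. Lengths are in m, angles in rad, forces in N, time in s.
With the tool pointing down it reaches from about 0.275 to 0.725 m from the base axis. Payload 15.9 kg.
Tool frame: the origin (TCP) lies midway between the tips of the shut fingers; the grasp point (between the pads) lies 19 mm behind it; z points along the fingers, y is the direction in which the jaws open and shut (so a half turn about z gives the same grasp; the last joint's range is limited). The gripper opens to 85 mm and grips with 20 to 120 N. Pads are 22 mm wide; open, the fingers measure 114 mm over their backs; the gripper's body (76 mm by 85 mm) begins 54 mm behind the grasp point. The pads swing forward as they close: fully open they stand 13 mm farther back than shut.
Start: joints at [-1.3, 0.213, -0.034, 1.323, 0, 1.571], TCP at [0.134, -0.482, 0.197] pointing down, gripper open.
Joint ranges: [-2.98, 2.98], [-0.74, 1.72], [-1.14, 1.35], [-2.1, 2.04], [-1.57, 1.44], [-3.14, 3.14]. Speed limits (rad/s): [1.89, 1.89, 2.39, 2.57, 3.14, 3.14].

INTERFACE

Orientations are given as a unit quaternion [x, y, z, w].
In Python, from station import bot gives the robot as it stands.
- The arm moves only by the tool step_arm, never from a script. Its argument "plan" is a list of rows, each a list of 7 numbers: the turn, a rotation vector about the tool's x, y, z in units of 8 degrees (1.0 is 8 degrees), then the shift along the tool's x, y, z in units of 40 mm (1.0 is 40 mm), then the opening, from 0 (shut) to 1 (fully open). In form: [[rx, ry, rz, dx, dy, dz, grip], ...]. A call has 1 to 12 rows; each row shifts and turns the commanded pose from where the row before left it, along the tool's axes as they then stand; what a row does not reach is not made up. A row lasts 1/10 s, in which the tool goes at most 50 mm and 8.59 degrees, less where a joint would pass 70% of its speed; a pose out of reach is approached as far as the arm can. A call is refused whole if a number of a shift passes 1 or a number of a turn 1, either way. A call with a gripper value outside its range is refused whole. The fingers move at their own pace and stop on an object; "force" is the grip in N (left out, the last holds). Time passes only in rows, so rows that do not move let the fingers close. It gives the time, the measured TCP pose, the force and the opening at its end, in the units of the state.
- bot.sense(): the state, without advancing time (a new reading comes with each control period).
- bot.snapshot(name): name is "scene" or "top"; returns a dict with "color" (400x640x3 uint8, red, green, blue), "fx", "fy", "cx", "cy" (pixels), "rvec" (rotation vector, rad) and "tvec" (3), from world to camera coordinates, as OpenCV has them. Camera axes: x right, y down, z forward; pixel columns grow to the right and rows downward; lengths in m; the calibration is good to about 2 mm. A picture is of the moment at which its call begins. There is no depth.
- bot.job_done(): hands the job in, once; it reports no verdict.
The state is a dict: "t": time; "joint_pos": joint angles; "qd": joint speeds; "joint_torque": joint torques, N m; "tool_pos": TCP position; "tool_rot": TCP orientation; "wrist_force": force on the tool from outside, world axes, zero at the start; "ft_torque": the same for the moment, N m; "width": finger opening in m.
Only numpy, scipy, OpenCV 4.12 (cv2) and the standard library are available. Lean on these libraries where they do the work, as an engineer would, in place of code of your own. Each camera call takes 0.05 s, during which the arm holds its last target.

TASK

Take the push-type grease gun out of its stand and press its coupler squarely, in line with the tilted grease nipple of the track-rod end in the vice, until its jaws snap home behind the nipple's head. Then keep pushing the barrel along the nipple's line until the gun's spring-loaded nozzle has gone all the way into the barrel, and finish still gripping the gun and holding it pressed against its spring. Do not turn the track-rod end in the vice and leave the other things on the bench alone.

Things in the scene. Friction and masses are not known exactly. Their poses are not given: they have to be found in the camera images.
- grease_gun: round push-type grease gun, 167 mm long, 0.47 kg, standing nose down in its stand. Origin: middle of the coupler's mouth with the nozzle fully out (fixed to the barrel); z up the gun's axis to the grip. Along z: steel coupler 26 mm dia at 0 to 34 mm, nozzle tube 12 dia to 54, aluminium barrel 36 dia to 110, hand flange 48 dia to 115. Lift it straight up 85 mm to clear the stand
- gun_grip (a point): middle of the gun's round black rubber grip (30 mm dia, 50 mm long), on the axis 142 mm above the gun's origin, 27 mm above the flange; z along the axis. Grasp here, fingers from above along the axis, at any yaw
- pump (a joint): how far the gun's nozzle (with the coupler) is pushed into the barrel, m: 0 fully out (start), 0.014 all the way in. Its spring starts to give at 14 N and needs 20 N when all the way in
- coupler_mouth (a point): centre of the coupler's mouth, on the nozzle; z along the gun's axis, towards the grip. The mouth is a 21 mm dia funnel that narrows to a 14 mm bore within 5 mm; four spring-loaded jaws 7 mm inside the mouth
- coupler_seat (a point): the coupler's inner seat, on the axis 16.8 mm inside the mouth (towards the grip); z along the gun's axis, towards the grip. Once the coupler has snapped home, this lies on the nipple's tip. Snapping home takes about 6 to 13 N
- nipple_tip (a point): the middle of the tip of the brass grease nipple on the track-rod end; z points out along the nipple's axis. The nipple stands 24 mm proud: hex foot 13 mm across, 6 mm dia neck, head 11 mm dia with a conical nose 5 mm dia at the tip. It leans 14 to 31 degrees from upright, roughly towards the robot, and lies about 110 mm above the bench
- rod_end (a joint): turn of the track-rod end about its clamped shank, rad: 0 has the nipple upright, positive leans it to the vice's -x. Held tight by the vice; the job must not change it
- vise: grey cast-iron drill-press vice bolted to the bench, clamping the shank of a dark track-rod end. Origin: on the bench under the middle of the track-rod end's round housing (43 mm dia, 72 mm up; the nipple's tip is 42 mm from that middle). In its frame the jaws lie at y 35 to 135 mm, x -63 to 59, top 85 mm up; the feet from y 28; the screw's cross bar is at x -153 mm
- gun_stand: small bent-steel stand screwed to the bench, base 100 x 90 mm. Origin: middle of its underside. The gun's barrel rests on its 62 mm high plate inside a ring whose top is 78 mm above the bench
- parts_dish: round steel parts dish, 92 mm dia, 22 mm high, with nuts; beside the vice. Origin: middle of its underside. Leave alone
- spanner: steel spanner, 200 mm long, lying beyond the stand. Origin: its middle. Leave alone
- screwdriver: screwdriver with a black handle, 210 mm long, lying between the stand and the robot. Origin: its middle. Leave alone
- spray_can: white spray can, 66 mm dia, 190 mm high, standing at the left. Origin: middle of its underside. Leave alone
- cartridge: grey grease cartridge, 54 mm dia, 204 mm high, standing at the left. Origin: middle of its underside. Leave alone
- socket_rail: black rail with four sockets, 190 x 34 mm, 38 mm high, lying at the right. Origin: middle of its underside. Leave alone
Mind the look-alikes: they are no part of the job. What is shaped like the grease_gun but blue or green is not meant.

How it is judged:
By the outcome, as a careful person would: the job done as asked, in the order asked, and still so for the second after the job is handed in, while the arm keeps its last pose, push and grip.
It also fails if it takes over 35 s, if anything falls off the work surface, if the arm or the gripper's body presses on something with over 40 N, if the wrist force passes 120 N, or if a joint passes its speed limit or range.

## Working session

There is one attempt and no reset: what is moved stays moved. The work goes in short steps, Python scripts to look and compute and a tool call to move; the robot and the scene stay as the last step left them, time stands still between calls to the robot, and variables do not carry over. Pictures are saved under pics/ and viewed, and the job is handed in when it is done.

Besides the shell and the picture viewer there is one more tool, called after "Request:" by a JSON object that holds its "name" and its "arguments". step_arm: Moves the arm, as the interface text tells. Its arguments: {"type":"object","properties":{"plan":{"type":"array","items":{"type":"array","items":{"type":"number"}}},"force":{"type":"number"}},"required":["plan"]}

```bash
ls; mkdir -p pics
python3 - <<'E'
from station import bot
import cv2,json,numpy as np
s=bot.sense()
print({k:np.round(v,4).tolist() for k,v in s.items()})
for n in("scene","top"):
    d=bot.snapshot(n); cv2.imwrite(f"pics/{n}0.png",d["color"][:,:,::-1])
    np.savez(f"{n}0.npz",**d)
    print(n,d["fx"],d["fy"],d["cx"],d["cy"],d["rvec"],d["tvec"])
    R=cv2.Rodrigues(np.array(d["rvec"]))[0]; print(-R.T@np.array(d["tvec"]))
E
```

```text
pics
{'t': 0.0, 'joint_pos': [-1.3, 0.2134, -0.035, 1.3235, -0.0, 1.5708], 'qd': [0.0007, 0.0001, 0.0006, -0.0004, -0.0005, -0.0005], 'joint_torque': [0.0021, -68.6178, 48.7114, 0.0179, 0.0001, -0.0], 'tool_pos': [0.1337, -0.4814, 0.1965], 'tool_rot': [0.9908, 0.135, -0.0001, -0.0005], 'wrist_force': [0.4609, 0.2144, -0.4773], 'ft_torque': [0.059, 0.0159, 0.0801], 'width': 0.0858}
scene 465.51276951955657 465.51276951955657 321.9472290782048 195.84682613586384 [ 0.93636576  2.59761332 -0.95108338] [ 0.41252941 -0.17162475  1.9066449 ]
[1.16846627 0.79594048 1.35502608]
top 465.41012040862955 465.41012040862955 319.0068487558426 194.37050071675912 [ 2.17515648 -2.22595066  0.08580147] [-0.00204406  0.55159632  1.33356701]
[0.47226879 0.01186441 1.36362938]
```

View pics/scene0.png

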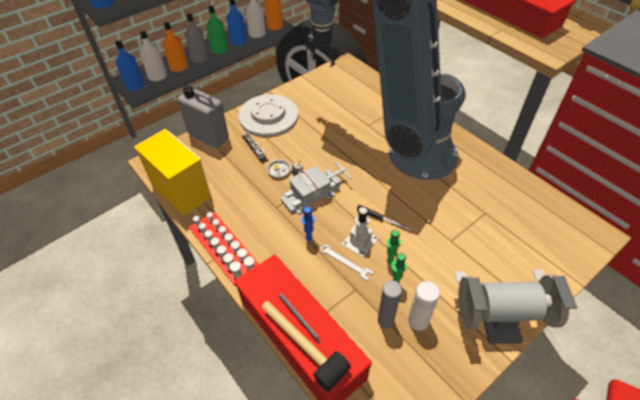

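View pics/top0.png

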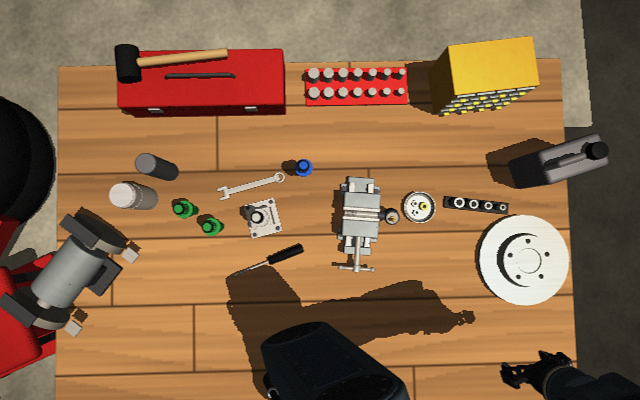

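The gun in the stand is at top (262,217) and scene (362,225). The look-alikes are one blue (top 304,167) and two green (183,208 and 211,226). The gun in the stand fits: it's silver and black and stands nose down in the steel stand. I'll enlarge to confirm, and crop the vice too.

Run:
```python
import cv2,numpy as np
t=cv2.imread("pics/top0.png"); s=cv2.imread("pics/scene0.png")
def c(im,x,y,w,h,k): return cv2.resize(im[y:y+h,x:x+w],None,fx=k,fy=k,interpolation=cv2.INTER_CUBIC)
a=c(t,235,190,60,55,6.5); b=c(s,335,195,60,55,6.5)
e=c(t,370,195,40,37,6.5*1.5) ; f=c(s,265,160,60,55,6.5)
e=cv2.resize(e,(a.shape[1],a.shape[0]))
o=np.vstack([np.hstack([a,b]),np.hstack([e,f])]); 
o=cv2.resize(o,(780,int(o.shape[0]*780/o.shape[1])));o=cv2.resize(o,(640,590)) if o.shape[0]>600 else o
print(o.shape); cv2.imwrite("pics/crop1.png",o)
```

```text
(590, 640, 3)
```

View pics/crop1.png

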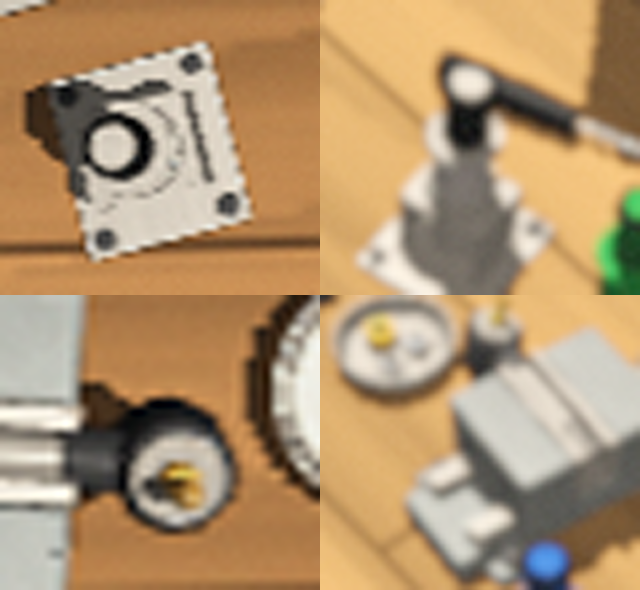

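The crop confirms it: the grey and black gun in the steel stand (grip cap at top ≈(257,217), scene ≈(363,211)) is the one meant. The brass nipple is at top ≈(392,218) and scene ≈(298,164). Next I measure both.

```bash
cat > h.py <<'E'
import cv2,numpy as np
def load(n):
    d=dict(np.load(n+".npz")); d["R"]=cv2.Rodrigues(d["rvec"])[0]; d["C"]=-d["R"].T@d["tvec"]; d["K"]=np.array([[d["fx"],0,d["cx"]],[0,d["fy"],d["cy"]],[0,0,1]]); return d
def ray(d,p): 
    v=d["R"].T@np.array([(p[0]-d["cx"])/d["fx"],(p[1]-d["cy"])/d["fy"],1]); return d["C"],v/np.linalg.norm(v)
def onz(d,p,z):
    c,v=ray(d,p); return c+v*(z-c[2])/v[2]
def tri(d1,p1,d2,p2):
    c1,v1=ray(d1,p1);c2,v2=ray(d2,p2)
    s=np.linalg.lstsq(np.array([v1,-v2]).T,c2-c1,rcond=None)[0]
    a=c1+s[0]*v1;b=c2+s[1]*v2; return (a+b)/2,np.linalg.norm(a-b)
def proj(d,X): return cv2.projectPoints(np.float64(X).reshape(-1,3),d["rvec"],d["tvec"],d["K"],None)[0].reshape(-1,2)
E
python3 - <<'E'
from h import *
T=load("top0");S=load("scene0")
def show(d,x,y,w,h):
    im=d["color"][y:y+h,x:x+w]
    hsv=cv2.cvtColor(im,cv2.COLOR_RGB2HSV)
    return im,hsv
for n,d,(x,y,w,h) in(("T",T,(384,210,16,16)),("S",S,(290,155,16,24))):
    im,hsv=show(d,x,y,w,h)
    print(n,"S*V-ish chroma (max-min)"); c=im.max(2).astype(int)-im.min(2)
    print("cols",x,"rows",y); print("\n".join(" ".join(f"{v:3d}" for v in r) for r in c))
    print("V"); print("\n".join(" ".join(f"{v:3d}" for v in r) for r in im.max(2)))
E
```

```text
T S*V-ish chroma (max-min)
cols 384 rows 210
 30   8   1   4   2   1   2   2   1   2   3   6  25  93 115 114
  9   2   3   2   1   2   3   3   4   4   1   0   7  79 114 115
  1   1   1   1   2   6  11  10  13  10   2   6   3  26  92 115
  2   1   3   5   8  21  27  27  26  31  30  16   2   4  74 115
  2   1   3  12  23  25  25  23  25  26  27  27  22   7  23  93
  3   3   4  22  27  25  21  24  27  26  24  22  26  19   7  76
  4   0  16  27  23  23  25  95 116  95  49  22  23  21   5  50
  3   1  20  25  25  21  89 141 126 129 121  55  24  24  12  47
  2   3  20  23   6  13  39  45  54 105 108  51  22  20  10  49
 19   3  15  16  11   5  21  59  85 114 132  65  21  19  16  77
 94  34   4  20  23  10  18  37  82  97 111  66  22  17  15  79
110  79   4  15  25  25  24  31  49  92  85  39  15  19  80 109
108  91  39   2  12  25  24  20  22  19  19  16  14  75 109 107
105 107  98  60  15   7  10   8   9  16   9  35  89 108 107 104
102 103 104 104  97  62  27  18  28  49  58  85 105 102 102 101
101 101 100 103 104 105 107 109 109 108 104 103 100 101 101 103
V
 54  24  12  15  20  23  29  
[... 3413 characters left out ...]
 187 135  88  92 116 137 149 156 156 138 115 154 209 235 239
191 172 121  74  68  76  84  97 104 109 104 104 153 211 236 240
166 142  99  66  57  62  60  69  86  99 107 116 151 200 228 235
130 109  79  56  57  50  57  70  92 113 124 126 141 172 201 220
111 104  83  60  50  53  59  80 110 142 151 146 150 160 171 194
144 151 127  77  51  49  64  97 152 186 190 187 193 197 185 178
185 200 176 116  61  76 109 138 174 206 218 216 220 225 213 191
210 224 204 158 122 140 166 180 188 201 218 225 227 229 228 213
223 231 219 194 177 186 197 202 197 195 203 217 225 227 229 225
229 230 223 209 202 206 208 207 204 196 194 206 220 225 227 229
224 222 218 213 210 210 209 208 208 204 199 199 211 221 227 227
```

Run:
```python
from h import *
T=load("top0");S=load("scene0")
def c(d,x,y,w,h,k):
    im=cv2.resize(d["color"][y:y+h,x:x+w],None,fx=k,fy=k,interpolation=cv2.INTER_NEAREST)
    for i in range(0,w,5):
        cv2.putText(im,str(x+i),(i*k,8),0,0.3,(255,0,0),1); cv2.line(im,(i*k,0),(i*k,4),(255,0,0))
    for i in range(0,h,5): cv2.putText(im,str(y+i),(0,i*k+8),0,0.3,(255,0,0),1)
    return im[:,:,::-1]
cv2.imwrite("pics/c2.png",np.hstack([c(T,376,202,28,30,14),c(S,284,150,28,30,14)]))
cv2.imwrite("pics/c3.png",c(T,325,165,90,115,5))
```

```text
(no output)
```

View pics/c2.png

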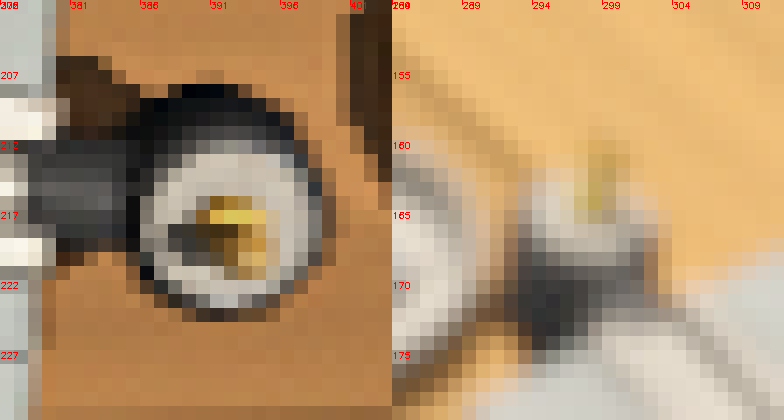

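View pics/c3.png

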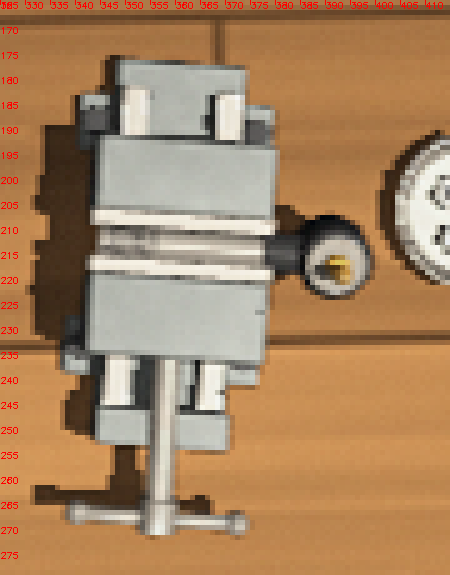

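Run:
```python
from h import *
T=load("top0")
g=cv2.cvtColor(T["color"],cv2.COLOR_RGB2LAB).astype(float)
im=T["color"].astype(float); ch=im[:,:,0]-im[:,:,2]  # wood: high, grey ~0
def edge(vals,lo):  # sub-pixel crossing of half level
    m=(vals[0]+vals[-1])/2
    for i in range(len(vals)-1):
        if (vals[i]-m)*(vals[i+1]-m)<=0: return lo+i+(vals[i]-m)/(vals[i]-vals[i+1])
R=[(edge(ch[r,372:386],372),r) for r in list(range(195,205))+list(range(222,235))]
print("right",np.round(R,1).tolist())
V=im[:,:,1]
Tp=[(c,edge(V[186:197,c],186)) for c in (352,354,356,358,360,362)]
print("far",Tp); 
for c in (346,350,360,370,374): print(c,V[186:197,c],V[230:242,c])
P=np.array([onz(T,p,0.085) for p in R]); 
b=np.polyfit(P[:,0],P[:,1],1); print("right edge y=",b,"yaw deg",-np.degrees(np.arctan(b[0])), "resid",np.std(P[:,1]-np.polyval(b,P[:,0])))
```

```text
right [[380.2, 195.0], [380.2, 196.0], [380.2, 197.0], [380.1, 198.0], [380.1, 199.0], [379.8, 200.0], [379.8, 201.0], [379.8, 202.0], [379.7, 203.0], [379.5, 204.0], [378.3, 222.0], [378.4, 223.0], [378.4, 224.0], [378.4, 225.0], [378.4, 226.0], [378.2, 227.0], [378.1, 228.0], [378.1, 229.0], [378.1, 230.0], [377.7, 231.0], [377.8, 232.0], [377.9, 233.0], [377.8, 234.0]]
far [(352, np.float64(191.17768595041323)), (354, np.float64(190.7)), (356, np.float64(186.5)), (358, np.float64(187.875)), (360, np.float64(190.5)), (362, np.float64(186.5))]
346 [ 51.  71.  71.  65.  66.  50. 150. 181. 181. 180. 184.] [189. 184. 189. 191. 191. 142. 136. 177. 179. 181. 189. 199.]
350 [236. 236. 231. 234. 234. 228. 126. 187. 183. 183. 183.] [186. 186. 189. 189. 187. 155. 164. 226. 220. 212. 214. 213.]
360 [184. 182. 182. 183. 184. 179.  51. 155. 181. 181. 179.] [194. 192. 195. 195. 198. 197. 146. 152. 160. 156. 166. 163.]
370 [226. 227. 227. 228. 228. 232. 227.  67. 177. 188. 186.] [197. 199. 200. 203. 204. 206. 195. 113. 176. 178. 171. 144.]
374 [143. 158. 147.  45.  58.  65.  65.  61. 152. 186. 182.] [198. 197. 198. 198. 200. 201. 202. 139.  96. 191. 203. 188.]
right edge y= [-0.09488413 -0.13081821] yaw deg 5.4202331368148675 resid 0.0002646450821592589
```

Run:
```python
from h import *
T=load("top0");S=load("scene0")
im=T["color"].astype(float)
# housing silhouette mask: not wood  (R-B low) in window right of jaw
w=(im[205:228,384:404,0]-im[205:228,384:404,2])
for r in range(205,227):
    row=im[r,380:404,0]-im[r,380:404,2]; vv=im[r,380:404].max(1)
    print(r," ".join(f"{int(a):4d}" for a in row))
yaw=np.radians(-5.42)
ux=np.array([np.cos(yaw),np.sin(yaw)]);uy=np.array([-np.sin(yaw),np.cos(yaw)])
H=onz(T,(392.5,216),0.072); print("housing pt",H, "vise y of jaw edge from it:", (np.array([0.41,-0.0949*0.41-0.1308])-H[:2])@uy)
for p,x in(((346,191.6),.059),((360,192.4),.059),((374,193.8),.059),((346,235.2),-.063),((374,237.3),-.063)):
    q=onz(T,p,.085)[:2]; print(p,"O.x along ux",q@ux-x, "H",H[:2]@ux)
```

```text
205   87  111  107  109  112  110  110  110  109  110  109  109  109  109  109  109  108  110  110  111   86   35   40   37
206   28   34   32   83  113  114  113  112  112  114  111  110  114  111  112  111  111  110  112  114   89   36   39   35
207   36   39   37   35   87  114  116  115  113  115  102  100  115  113  116  113  113  113  113  117   91   35   40   36
208   43   43   41   41   37   34   91   96   33   -8   -8  -12    7   59  104  117  118  116  115  116   92   36   39   37
209   40   42   41   42   42   28    3   -8   -5   -4   -3   -2   -5   -5    6   59   99  115  115  114   88   35   38   41
210   39   42   41   38   30    8    0   -4   -1    0    0    2    1    1   -3   -6   25   93  115  114   92   43   38   40
211   14   22   25   22    9   -1   -2    2   -1    2    3    3    4    4   -1    0   -7   79  114  115  117   91   34   40
212    1   -1    1    1    0   -1    1    1    2    6   11   10   13   10    2    6   -3   26   92  115  115   93   45   38
213    2    3    3    2    1    1   -2    5    8   21   27   27   26   31   30   16    2   -4   74  115  116
[... 1356 characters left out ...]
101  100  100  101  100
225  102  100  100  101  101  101  100  103  104  105  107  109  109  108  104  103  100  101  101  103  104  102  103  102
226  106  105  104  101  105  102  104  104  105  106  106  105  106  104  103  102  104  102  100  103  104  103  104  104
housing pt [ 0.48328511 -0.21661778  0.072     ] vise y of jaw edge from it: 0.039776847570237674
(346, 191.6) O.x along ux 0.5001774942651911 H 0.5015851841636848
(360, 192.4) O.x along ux 0.5007590567272333 H 0.5015851841636848
(374, 193.8) O.x along ux 0.49968606898472684 H 0.5015851841636848
(346, 235.2) O.x along ux 0.5026781158142855 H 0.5015851841636848
(374, 237.3) O.x along ux 0.5023635851931953 H 0.5015851841636848
```

Run:
```python
from h import *
T=load("top0");S=load("scene0")
yaw=np.radians(-5.42)
ux=np.array([np.cos(yaw),np.sin(yaw),0]);uy=np.array([-np.sin(yaw),np.cos(yaw),0]);uz=np.array([0,0,1.])
O=onz(T,(391.3,216),0.072); print("O",O)
for th in (14,18,22,26,30):
    a=-np.sin(np.radians(th))*ux+np.cos(np.radians(th))*uz
    e=-np.cos(np.radians(th))*ux-np.sin(np.radians(th))*uz # downward in top image, perpendicular
    f=lambda s,r=0:O+s*.001*a+r*.001*e
    print(th,"T cap",proj(T,[f(18)]).round(1)[0],"tip",proj(T,[f(42)]).round(1)[0],"bottom extents s36r5.5,s42r2.5,hexfoot top s18 r-6.5, head far s36r-5.5",[proj(T,[f(s,r)]).round(1)[0,1] for s,r in((36,5.5),(42,2.5),(18,-6.5),(36,-5.5))])
    print("   S O,cap,s36,tip",proj(S,[f(0),f(18),f(36),f(42)]).round(1).tolist())
```

```text
O [ 0.48336341 -0.21327137  0.072     ]
14 T cap [392.3 217.5] tip [393.7 219.6] bottom extents s36r5.5,s42r2.5,hexfoot top s18 r-6.5, head far s36r-5.5 [np.float64(221.0), np.float64(220.5), np.float64(215.2), np.float64(217.1)]
   S O,cap,s36,tip [[296.3, 168.1], [297.1, 164.4], [297.8, 160.7], [298.1, 159.4]]
18 T cap [392.3 217.9] tip [393.6 220.6] bottom extents s36r5.5,s42r2.5,hexfoot top s18 r-6.5, head far s36r-5.5 [np.float64(221.9), np.float64(221.5), np.float64(215.7), np.float64(218.0)]
   S O,cap,s36,tip [[296.3, 168.1], [297.3, 164.3], [298.4, 160.5], [298.7, 159.3]]
22 T cap [392.2 218.4] tip [393.4 221.6] bottom extents s36r5.5,s42r2.5,hexfoot top s18 r-6.5, head far s36r-5.5 [np.float64(222.7), np.float64(222.5), np.float64(216.2), np.float64(218.9)]
   S O,cap,s36,tip [[296.3, 168.1], [297.6, 164.3], [298.9, 160.4], [299.3, 159.1]]
26 T cap [392.1 218.8] tip [393.3 222.6] bottom extents s36r5.5,s42r2.5,hexfoot top s18 r-6.5, head far s36r-5.5 [np.float64(223.5), np.float64(223.5), np.float64(216.7), np.float64(219.8)]
   S O,cap,s36,tip [[296.3, 168.1], [297.9, 164.2], [299.4, 160.4], [300.0, 159.1]]
30 T cap [392.1 219.2] tip [393.2 223.6] bottom extents s36r5.5,s42r2.5,hexfoot top s18 r-6.5, head far s36r-5.5 [np.float64(224.2), np.float64(224.4), np.float64(217.1), np.float64(220.7)]
   S O,cap,s36,tip [[296.3, 168.1], [298.1, 164.2], [300.0, 160.4], [300.6, 159.1]]
```

Run:
```python
from h import *
T=load("top0");S=load("scene0")
def c(d,x,y,w,h,k):
    im=cv2.resize(d["color"][y:y+h,x:x+w],None,fx=k,fy=k,interpolation=cv2.INTER_NEAREST)
    for i in range(0,w,5):
        cv2.putText(im,str(x+i),(i*k,8),0,0.3,(255,0,0),1); cv2.line(im,(i*k,0),(i*k,4),(255,0,0))
    for i in range(0,h,5): cv2.putText(im,str(y+i),(0,i*k+8),0,0.3,(255,0,0),1)
    return im[:,:,::-1]
cv2.imwrite("pics/c4.png",np.hstack([c(T,240,195,44,44,9),c(S,345,200,40,44,9)]))
print(T["color"][208:228,248:268].max(2))
print(S["color"][204:224,354:374].max(2))
```

```text
[[ 26  49  76  79  79  81  79  84  93  94  86  94 114 141 178 211 226 223
  218 217]
 [ 44  71  79  79  78  80 104 154 205 227 226 223 220 193 194 214 211 216
  217 219]
 [ 74  82  80  77  69  69  75 163 215 209 214 215 215 215 213 174 144 193
  215 221]
 [ 82  82  80  75  76  75  61  36  30  34 114 189 212 215 217 218 183 148
  193 221]
 [ 81  81  80  79  59  18  22  40  49  38   8   4  67 170 213 217 219 201
  154 181]
 [ 80  81  82  60  29  53 109 147 172 149  64  21   5  38 158 214 216 204
  169 161]
 [ 81  74  62  38  79 183 222 223 222 228 192  92  18   9  56 170 218 215
  175 166]
 [ 84  80  60  21 165 223 211 208 211 214 224 179  60  13   0 155 218 214
  198 193]
 [ 78  82  55  44 168 215 213 212 213 213 218 205 131  19  16  74 178 221
  210 222]
 [ 79  82  55  72 178 218 217 216 216 217 222 206 128  15  11  80 180 219
  211 215]
 [ 79  86  55  62 175 221 216 215 219 220 223 201 114  16  22  82 180 217
  212 206]
 [ 79  81  58   8 148 217 217 215 219 221 223 172  50  16  12 126 205 221
  195 207]
 [ 79  78  80  58  73 171 216 217 218 219 175  63  17  17  56 173 224 220
  180 
[... 1601 characters left out ...]
  67  39
   33  37]
 [222 233 231 208 151  71  21  27  25  21  18  51  99 148 153 129 104  81
   67  55]
 [208 226 231 208 148  67  19  23  21  27  27  56 132 182 195 177 153 129
  113  97]
 [207 224 231 208 140  57  22  26  30  21  31  61 143 202 222 218 202 182
  169 150]
 [214 227 232 208 142  58  18  23  28  20  18  62 146 210 236 239 232 224
  218 202]
 [219 229 233 213 158  78  28  18  21  26  27  65 149 211 237 243 241 240
  239 231]
 [217 225 234 227 190 119  54  30  23  34  44  80 146 203 230 238 241 243
  243 242]
 [220 219 229 231 210 162  93  62  52  60  72  93 132 180 211 229 238 241
  242 243]
 [225 217 215 224 219 185 133  97  92  95 102 109 126 163 202 227 238 241
  241 242]]
```

View pics/c4.png

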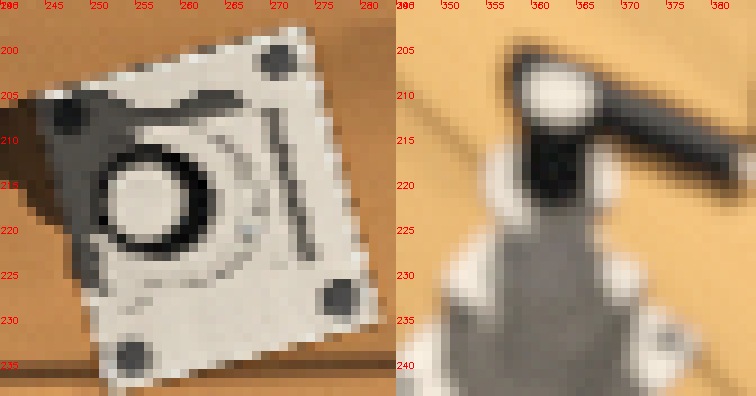

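Run:
```python
from h import *
T=load("top0");S=load("scene0")
p=onz(T,(256.0,217.0),.175); print(p, proj(S,[p]), tri(T,(256,217),S,(362.3,209.6)))
cs=[onz(T,q,.002) for q in((270.3,201.5),(276.8,227.7),(253.7,234),(247,207))]
print(np.round(cs,4), np.mean(cs,0))
```

```text
[0.48801626 0.15007596 0.175     ] [[361.8941716  209.54065979]] (array([0.48753616, 0.15054312, 0.17473676]), np.float64(0.001299985708813956))
[[0.5346 0.1278 0.002 ]
 [0.4577 0.1102 0.002 ]
 [0.4411 0.1776 0.002 ]
 [0.5201 0.1959 0.002 ]] [0.48836772 0.15289704 0.002     ]
```

Request:
{"name": "step_arm", "arguments": {"plan": [[0, 0, 0.87, 0, 0, -1, 1], [0, 0, 0.87, 0, 0, -1, 1], [0, 0, 0.87, 0, 0, -1, 1], [0, 0, 0, 0.44, -1, 0, 1], [0, 0, 0, 0.44, -1, 0, 1], [0, 0, 0, 0.44, -1, 0, 1], [0, 0, 0, 0.44, -1, 0, 1], [0, 0, 0, 0.44, -1, 0, 1], [0, 0, 0, 0.44, -1, 0, 1], [0, 0, 0, 0.44, -1, 0, 1], [0, 0, 0, 0.44, -1, 0, 1], [0, 0, 0, 0.44, -1, 0, 1]]}}

```text
t: 1.3
tool_pos: [0.3254, -0.1364, 0.317]
tool_rot: [0.999, -0.047, 0.0, 0.0]
wrist_force: [1.5, -0.6, 0.3]
width: 0.0853
```

Request:
{"name": "step_arm", "arguments": {"plan": [[0, 0, 0, 0.48, -1, 0, 1], [0, 0, 0, 0.48, -1, 0, 1], [0, 0, 0, 0.48, -1, 0, 1], [0, 0, 0, 0.48, -1, 0, 1], [0, 0, 0, 0.48, -1, 0, 1], [0, 0, 0, 0.48, -1, 0, 1], [0, 0, 0, 0, 0, 0, 1], [0, 0, 0, 0, 0, 0, 1]]}}

```text
t: 2.1
tool_pos: [0.4551, 0.02, 0.3197]
tool_rot: [1.0, -0.001, -0.001, -0.031]
wrist_force: [-0.1, -0.0, -0.3]
width: 0.0853
```

```bash
cat > w.py <<'E'
from station import bot
import numpy as np,sys
from scipy.spatial.transform import Rotation as R
s=bot.sense(); p=s["tool_pos"];r=R.from_quat(s["tool_rot"]).as_matrix()
print("t",round(float(s["t"]),2),"pos",np.round(p,4),"w",round(float(s["width"]),4)); print("axes x,y,z",np.round(r.T,4).tolist())
print("F",np.round(s["wrist_force"],2),"tool F",np.round(r.T@s["wrist_force"],2),"tool M",np.round(r.T@s["ft_torque"],3))
print("q",np.round(s["joint_pos"],3))
if len(sys.argv)>3:
    t=np.array(list(map(float,sys.argv[1:4]))); print("shift units",np.round(r.T@(t-p)/.04,3))
E
python3 w.py 0.488 0.150 0.129
```

```text
t 2.1 pos [0.4551 0.02   0.3197] w 0.0853
axes x,y,z [[1.0, -0.0028, -0.0019], [-0.0029, -0.9981, -0.0621], [-0.0017, 0.0621, -0.9981]]
F [-0.1  -0.04 -0.28] tool F [-0.1   0.05  0.27] tool M [-0.078 -0.04   0.01 ]
q [-0.004  0.137  0.181  1.617  0.062  3.141]
shift units [ 0.822 -2.95   4.959]
```

Request:
{"name": "step_arm", "arguments": {"plan": [[-0.445, 0, 0, 0, 0, 0, 1], [0, 0, -0.96, 0, 0, 0, 1], [0, 0, -0.96, 0, 0, 0, 1], [0, 0, -0.96, 0, 0, 0, 1], [0, 0, -0.96, 0, 0, 0, 1], [0, 0, -0.96, 0, 0, 0, 1], [0, 0, -0.96, 0, 0, 0, 1], [0, 0, -0.96, 0, 0, 0, 1], [0, 0, -0.96, 0, 0, 0, 1], [0, 0, -0.96, 0, 0, 0, 1], [0, 0, -0.96, 0, 0, 0, 1], [0, 0, -0.96, 0, 0, 0, 1]]}}

```text
t: 3.3
tool_pos: [0.4546, 0.0079, 0.3204]
tool_rot: [0.735, 0.678, 0.003, -0.004]
wrist_force: [-0.2, 0.9, 0.8]
width: 0.0855
```

```bash
python3 w.py 0.488 0.150 0.129
```

```text
t 3.3 pos [0.4546 0.0079 0.3204] w 0.0855
axes x,y,z [[0.0799, 0.9968, 0.0097], [0.9968, -0.0799, -0.0015], [-0.0007, 0.0098, -1.0]]
F [-0.18  0.92  0.76] tool F [ 0.91 -0.25 -0.75] tool M [ 0.008  0.031 -0.043]
q [0.01  0.135 0.183 1.619 0.01  1.661]
shift units [3.562 0.556 4.818]
```

Request:
{"name": "step_arm", "arguments": {"plan": [[0, -0.07, 0, 0.9, 0.14, 0, 1], [0, 0, 0, 0.9, 0.14, 0, 1], [0, 0, 0, 0.9, 0.14, 0, 1], [0, 0, 0, 0.86, 0.14, 0.5, 1], [0, 0, 0, 0, 0, 1, 1], [0, 0, 0, 0, 0, 1, 1], [0, 0, 0, 0, 0, 0.4, 1], [0, 0, 0, 0, 0, 0, 1], [0, 0, 0, 0, 0, 0, 1]]}}

```text
t: 4.2
tool_pos: [0.4894, 0.1481, 0.2055]
tool_rot: [0.737, 0.676, -0.0, -0.001]
wrist_force: [1.1, -0.1, 0.2]
width: 0.0852
```

```bash
python3 w.py 0.488 0.150 0.129
```

```text
t 4.2 pos [0.4894 0.1481 0.2055] w 0.0852
axes x,y,z [[0.085, 0.9964, 0.0003], [0.9964, -0.085, -0.0011], [-0.001, 0.0004, -1.0]]
F [ 1.07 -0.06  0.18] tool F [ 0.03  1.07 -0.18] tool M [-0.015 -0.012 -0.03 ]
q [2.930e-01 2.360e-01 1.700e-02 1.352e+00 1.000e-03 1.949e+00]
shift units [ 0.043 -0.036  1.914]
```

Request:
{"name": "step_arm", "arguments": {"plan": [[0, 0, 0, 0.04, -0.035, 0.6, 1], [0, 0, 0, 0, 0, 0.7, 1], [0, 0, 0, 0, 0, 0.6, 1], [0, 0, 0, 0, 0, 0, 1], [0, 0, 0, 0, 0, 0, 0], [0, 0, 0, 0, 0, 0, 0], [0, 0, 0, 0, 0, 0, 0], [0, 0, 0, 0, 0, 0, 0], [0, 0, 0, 0, 0, 0, 0], [0, 0, 0, 0, 0, 0, 0]], "force": 90}}

```text
t: 5.2
tool_pos: [0.4888, 0.1507, 0.1299]
tool_rot: [0.736, 0.677, 0.001, -0.0]
wrist_force: [-2.8, -1.1, 13.9]
width: 0.0258
```

```bash
python3 w.py 0.488 0.150 0.129
```

```text
t 5.2 pos [0.4888 0.1507 0.1299] w 0.0258
axes x,y,z [[0.0842, 0.9965, 0.0013], [0.9965, -0.0842, 0.0003], [0.0004, 0.0013, -1.0]]
F [-2.82 -1.07 13.89] tool F [ -1.28  -2.72 -13.89] tool M [ 0.625 -0.039 -0.01 ]
q [ 2.980e-01  2.580e-01 -1.470e-01  1.165e+00  1.000e-03  1.953e+00]
shift units [-0.019 -0.019  0.024]
```

Request:
{"name": "step_arm", "arguments": {"plan": [[0, 0, 0, 0, 0, -0.3, 0], [0, 0, 0, 0, 0, -0.6, 0], [0, 0, 0, 0, 0, -0.8, 0], [0, 0, 0, 0, 0, -0.8, 0], [0, 0, 0, 0, 0, -0.8, 0], [0, 0, 0, 0, 0, -0.8, 0], [0, 0, 0, 0, 0, -0.4, 0], [0, 0, 0, 0, 0, 0, 0], [0, 0, 0, 0, 0, 0, 0]]}}

```text
t: 6.1
tool_pos: [0.4883, 0.1502, 0.308]
tool_rot: [0.736, 0.677, -0.001, -0.001]
wrist_force: [-0.2, -0.5, -5.2]
width: 0.0258
```

```bash
python3 w.py
python3 - <<'E'
from station import bot
import cv2,numpy as np
for n in("scene","top"):
    d=bot.snapshot(n); np.savez(f"{n}1.npz",**d)
    im=d["color"][:,:,::-1]
    c=im[120:270,250:450] if n=="scene" else im[150:300,200:400]
    cv2.imwrite(f"pics/{n}1.png",cv2.resize(c,None,fx=4,fy=4,interpolation=cv2.INTER_CUBIC))
E
```

```text
t 6.1 pos [0.4883 0.1502 0.308 ] w 0.0258
axes x,y,z [[0.0842, 0.9964, 0.0], [0.9964, -0.0842, -0.0023], [-0.0022, 0.0002, -1.0]]
F [-0.21 -0.54 -5.17] tool F [-0.56 -0.15  5.17] tool M [ 0.027 -0.014 -0.031]
q [2.980e-01 2.540e-01 2.990e-01 1.617e+00 1.000e-03 1.953e+00]
```

View pics/scene1.png

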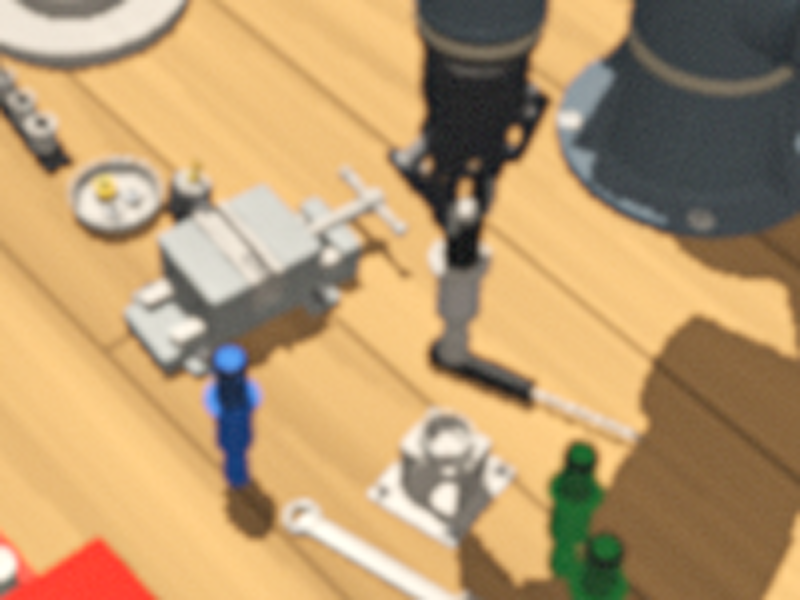

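View pics/top1.png

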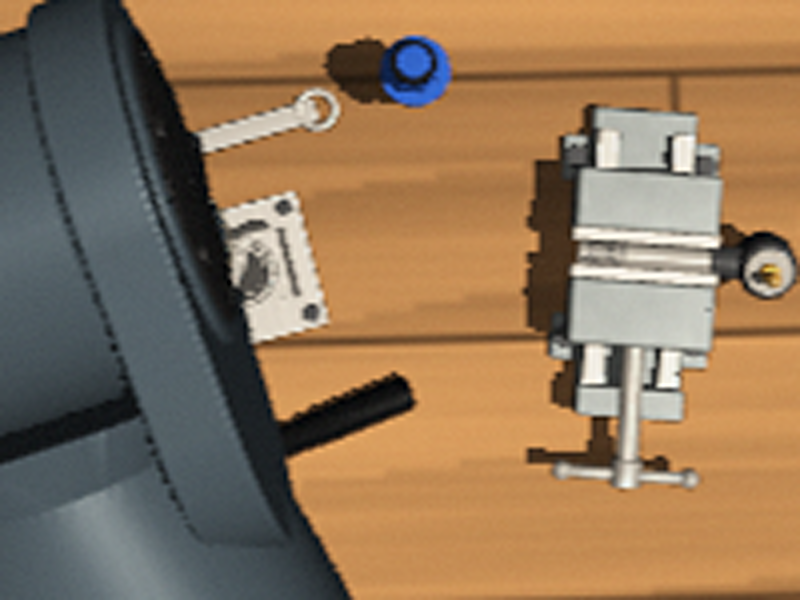

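Request:
{"name": "step_arm", "arguments": {"plan": [[0, 0, 0, -0.5, -0.07, 0, 0], [0, 0, 0, -1, -0.07, 0, 0], [0, 0, 0, -1, -0.07, 0, 0], [0, 0, 0, -1, -0.07, 0, 0], [0, 0, 0, -1, -0.07, 0, 0], [0, 0, 0, -1, -0.07, 0, 0], [0, 0, 0, -1, -0.07, 0, 0], [0, 0, 0, -1, -0.07, 0, 0], [0, 0, 0, -1, -0.07, 0, 0], [0, 0, 0, -0.5, 0, 0, 0], [-0.75, 0, 0, 0, 0, 0, 0], [-0.75, 0, 0, 0, 0, 0, 0]]}}

```text
t: 7.4
tool_pos: [0.4331, -0.2069, 0.3062]
tool_rot: [0.733, 0.673, 0.071, 0.076]
wrist_force: [-0.8, -0.1, -4.5]
width: 0.0255
```

Request:
{"name": "step_arm", "arguments": {"plan": [[-0.63, 0, 0, 0, 0, 0, 0], [0, 0, 0, 0, 0, 0, 0], [0, 0, 0, 0, 0, 0, 0]]}}

```text
t: 7.7
tool_pos: [0.4319, -0.2061, 0.308]
tool_rot: [0.729, 0.669, 0.099, 0.108]
wrist_force: [0.3, 0.3, -5.2]
width: 0.0256
```

```bash
cat >> w.py <<'E'
th=np.radians(17); ux=np.array([.9955,-.0945,0])
a=-np.sin(th)*ux+np.cos(th)*np.array([0,0,1]); tip=np.array([.4710,-.2117,.1122])
m=p+.122*r[:,2]
print("mouth",m.round(4),"mouth rel tip in tool frame mm",(r.T@(m-tip)*1000).round(1),"-a in tool axes (deg)",np.degrees(r.T@-a)[:2].round(2))
E
python3 w.py
```

```text
t 7.7 pos [ 0.4319 -0.2061  0.308 ] w 0.0256
axes x,y,z [[0.085, 0.9964, 0.0004], [0.9538, -0.0815, 0.2892], [0.2882, -0.0242, -0.9573]]
F [ 0.27  0.3  -5.21] tool F [ 0.32 -1.28  5.05] tool M [ 0.626 -0.065 -0.022]
q [-0.538 -0.096 -0.136  1.266  0.127  1.135]
mouth [ 0.4671 -0.2091  0.1912] mouth rel tip in tool frame mm [  2.3  18.9 -76.8] -a in tool axes (deg) [-0.18  0.19]
```

Request:
{"name": "step_arm", "arguments": {"plan": [[0, 0, 0, -0.058, -0.473, 0.3, 0], [0, 0, 0, 0, 0, 0.6, 0], [0, 0, 0, 0, 0, 0.6, 0], [0, 0, 0, 0, 0, 0, 0], [0, 0, 0, 0, 0, 0, 0], [0, 0, 0, 0, 0, 0, 0]]}}

```text
t: 8.3
tool_pos: [0.4327, -0.2088, 0.2467]
tool_rot: [0.728, 0.669, 0.1, 0.109]
wrist_force: [0.5, -0.3, -5.1]
width: 0.0257
```

```bash
python3 w.py;python3 - <<'E'
from station import bot
import cv2,numpy as np
for n in("scene","top"):
    d=bot.snapshot(n); np.savez(f"{n}2.npz",**d)
    im=d["color"][:,:,::-1]
    c=im[110:185,260:340] if n=="scene" else im[170:250,340:430]
    k=7 if n=="scene" else 5
    cv2.imwrite(f"pics/{n}2.png",cv2.resize(c,None,fx=k,fy=k,interpolation=cv2.INTER_CUBIC))
E
```

```text
t 8.3 pos [ 0.4327 -0.2088  0.2467] w 0.0257
axes x,y,z [[0.0839, 0.9965, -0.0002], [0.9532, -0.0802, 0.2917], [0.2906, -0.0246, -0.9565]]
F [ 0.49 -0.31 -5.09] tool F [-0.27 -0.99  5.02] tool M [ 0.668 -0.002  0.02 ]
q [-0.544 -0.1   -0.294  1.109  0.13   1.128]
mouth [ 0.4682 -0.2118  0.13  ] mouth rel tip in tool frame mm [ -0.4   2.5 -17.8] -a in tool axes (deg) [-0.17  0.04]
```

View pics/scene2.png

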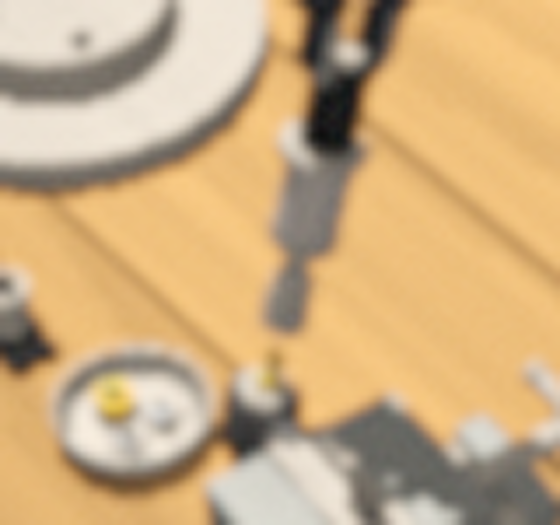

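View pics/top2.png

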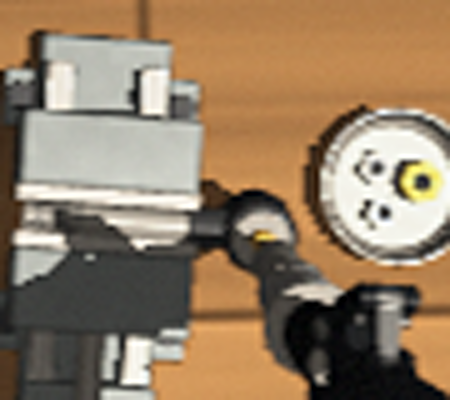

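Run:
```python
from h import *
from station import bot
from scipy.spatial.transform import Rotation as R
s=bot.sense();r=R.from_quat(s["tool_rot"]).as_matrix();p=np.array(s["tool_pos"])
org=p+.122*r[:,2]
S=load("scene2");T=load("top2")
zs=[0,17,34,54,110,115,167]
pts=[org-r[:,2]*z*.001 for z in zs]
for n,d,(x,y,w,h),k in(("scene",S,(285,110,36,62),9),("top",T,(370,200,50,50),12)):
    im=cv2.resize(d["color"][y:y+h,x:x+w],None,fx=k,fy=k,interpolation=cv2.INTER_NEAREST)[:,:,::-1].copy()
    q=proj(d,pts); print(n,dict(zip(zs,q.round(1).tolist())))
    o=lambda u:(int((u[0]-x+.5)*k),int((u[1]-y+.5)*k))
    for u in q: cv2.circle(im,o(u),3,(0,0,255),-1)
    for i in range(0,w,5): cv2.putText(im,str(x+i),(i*k,8),0,0.3,(255,0,0),1)
    for i in range(0,h,5): cv2.putText(im,str(y+i),(0,i*k+8),0,0.3,(255,0,0),1)
    cv2.imwrite(f"pics/ov_{n}.png",im)
```

```text
scene {0: [299.0, 155.6], 17: [299.9, 151.9], 34: [300.8, 148.2], 54: [301.9, 143.7], 110: [305.1, 130.9], 115: [305.4, 129.7], 167: [308.5, 117.3]}
top {0: [394.8, 221.5], 17: [395.8, 223.4], 34: [396.8, 225.3], 54: [398.1, 227.7], 110: [401.9, 234.7], 115: [402.3, 235.3], 167: [406.2, 242.6]}
```

View pics/ov_scene.png

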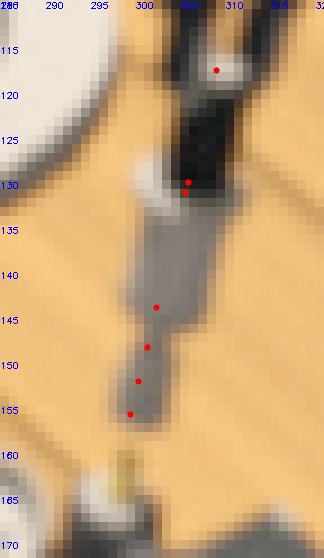

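View pics/ov_top.png

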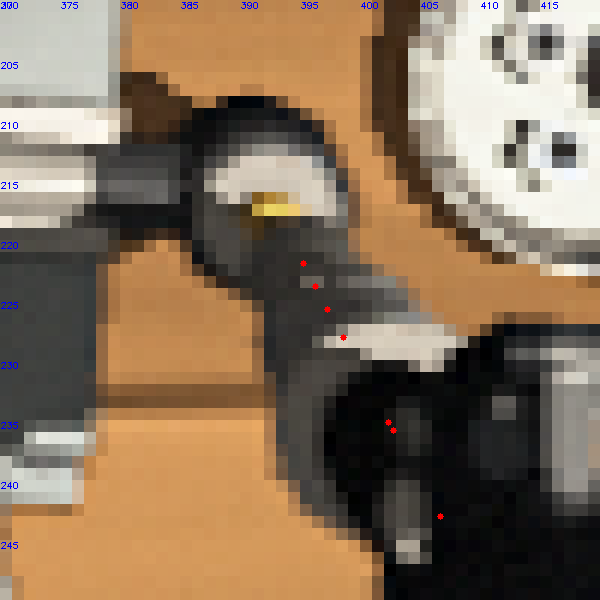

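Request:
{"name": "step_arm", "arguments": {"plan": [[0, 0, 0, 0.01, -0.06, 0.15, 0], [0, 0, 0, 0, 0, 0.15, 0], [0, 0, 0, 0, 0, 0.1, 0], [0, 0, 0, 0, 0, 0, 0], [0, 0, 0, 0, 0, 0, 0]]}}

```text
t: 8.9
tool_pos: [0.4345, -0.2083, 0.2295]
tool_rot: [0.728, 0.669, 0.1, 0.108]
wrist_force: [-0.6, 1.0, -6.3]
width: 0.0256
```

```bash
python3 w.py
```

```text
t 8.9 pos [ 0.4345 -0.2083  0.2295] w 0.0256
axes x,y,z [[0.0842, 0.9964, 0.0003], [0.9533, -0.0807, 0.2912], [0.2901, -0.0242, -0.9567]]
F [-0.57  1.   -6.34] tool F [ 0.95 -2.46  5.87] tool M [ 0.764 -0.015  0.017]
q [-0.541 -0.095 -0.333  1.066  0.129  1.132]
mouth [ 0.4699 -0.2113  0.1128] mouth rel tip in tool frame mm [ 0.3 -0.9 -0.9] -a in tool axes (deg) [-0.19  0.07]
```

Request:
{"name": "step_arm", "arguments": {"plan": [[0, 0, 0, 0, 0, 0.05, 0], [0, 0, 0, 0, 0, 0.05, 0], [0, 0, 0, 0, 0, 0.05, 0], [0, 0, 0, 0, 0, 0, 0]]}}

```text
t: 9.3
tool_pos: [0.4362, -0.2084, 0.2235]
tool_rot: [0.728, 0.669, 0.1, 0.108]
wrist_force: [0.1, 0.4, -5.3]
width: 0.0258
```

```bash
python3 w.py
```

```text
t 9.3 pos [ 0.4362 -0.2084  0.2235] w 0.0258
axes x,y,z [[0.0842, 0.9964, 0.0004], [0.9533, -0.0807, 0.291], [0.29, -0.0241, -0.9567]]
F [ 0.06  0.44 -5.3 ] tool F [ 0.44 -1.53  5.08] tool M [ 0.692  0.013 -0.016]
q [-0.539 -0.091 -0.344  1.05   0.128  1.134]
mouth [ 0.4716 -0.2114  0.1068] mouth rel tip in tool frame mm [ 0.4 -1.   5.4] -a in tool axes (deg) [-0.2   0.08]
```

No contact yet with the head inside the funnel. I'll go on in small steps and watch the force.

Request:
{"name": "step_arm", "arguments": {"plan": [[0, 0, 0, 0, 0, 0.05, 0], [0, 0, 0, 0, 0, 0.05, 0], [0, 0, 0, 0, 0, 0, 0]]}}

```text
t: 9.6
tool_pos: [0.4378, -0.2087, 0.2201]
tool_rot: [0.728, 0.669, 0.1, 0.109]
wrist_force: [0.7, 0.4, -3.1]
width: 0.0255
```

```bash
python3 w.py
```

```text
t 9.6 pos [ 0.4378 -0.2087  0.2201] w 0.0255
axes x,y,z [[0.0842, 0.9965, 0.0001], [0.953, -0.0805, 0.292], [0.291, -0.0245, -0.9564]]
F [ 0.73  0.38 -3.08] tool F [ 0.44 -0.24  3.15] tool M [ 0.162  0.033 -0.011]
q [-0.537 -0.088 -0.351  1.04   0.128  1.135]
mouth [ 0.4733 -0.2117  0.1034] mouth rel tip in tool frame mm [ 0.2 -0.4  9. ] -a in tool axes (deg) [-0.18  0.02]
```

Request:
{"name": "step_arm", "arguments": {"plan": [[0, 0, 0, 0, 0, 0.05, 0], [0, 0, 0, 0, 0, 0, 0]]}}

```text
t: 9.8
tool_pos: [0.4383, -0.2087, 0.2182]
tool_rot: [0.728, 0.669, 0.1, 0.109]
wrist_force: [1.9, 1.2, -0.1]
width: 0.0251
```

```bash
python3 w.py
```

```text
t 9.8 pos [ 0.4383 -0.2087  0.2182] w 0.0251
axes x,y,z [[0.0842, 0.9965, 0.0002], [0.953, -0.0805, 0.292], [0.291, -0.0244, -0.9564]]
F [ 1.89  1.18 -0.06] tool F [1.34 1.69 0.58] tool M [-0.264  0.045  0.003]
q [-0.537 -0.087 -0.354  1.035  0.128  1.136]
mouth [ 0.4738 -0.2117  0.1015] mouth rel tip in tool frame mm [ 0.2 -0.4 11. ] -a in tool axes (deg) [-0.18  0.02]
```

Request:
{"name": "step_arm", "arguments": {"plan": [[0, 0, 0, 0.01, 0.03, 0, 0], [0, 0, 0, 0, 0, 0, 0]]}}

```text
t: 10.0
tool_pos: [0.4394, -0.2084, 0.2187]
tool_rot: [0.728, 0.669, 0.1, 0.109]
wrist_force: [-0.0, 0.9, 1.3]
width: 0.0256
```

```bash
python3 w.py
```

```text
t 10.0 pos [ 0.4394 -0.2084  0.2187] w 0.0256
axes x,y,z [[0.0842, 0.9964, -0.0], [0.9531, -0.0806, 0.2917], [0.2906, -0.0246, -0.9565]]
F [-0.05  0.88  1.31] tool F [ 0.87  0.26 -1.29] tool M [0.194 0.027 0.005]
q [-0.534 -0.085 -0.352  1.036  0.127  1.138]
mouth [ 0.4748 -0.2114  0.102 ] mouth rel tip in tool frame mm [ 0.6  0.6 10.9] -a in tool axes (deg) [-0.17  0.04]
```

Request:
{"name": "step_arm", "arguments": {"plan": [[0, 0, 0, 0, 0.015, 0.05, 0], [0, 0, 0, 0, 0, 0, 0]]}}

```text
t: 10.2
tool_pos: [0.4405, -0.2085, 0.2168]
tool_rot: [0.728, 0.669, 0.1, 0.109]
wrist_force: [1.4, -0.4, -3.6]
width: 0.0254
```

```bash
python3 w.py
```

```text
t 10.2 pos [ 0.4405 -0.2085  0.2168] w 0.0254
axes x,y,z [[0.0843, 0.9964, -0.0], [0.9531, -0.0806, 0.2916], [0.2906, -0.0246, -0.9565]]
F [ 1.42 -0.44 -3.64] tool F [-0.31  0.32  3.9 ] tool M [ 0.147  0.047 -0.001]
q [-0.533 -0.082 -0.354  1.031  0.127  1.139]
mouth [ 0.4759 -0.2115  0.1001] mouth rel tip in tool frame mm [ 0.6  1.1 13. ] -a in tool axes (deg) [-0.17  0.04]
```

Request:
{"name": "step_arm", "arguments": {"plan": [[0, 0, 0, 0, 0, 0.05, 0], [0, 0, 0, 0, 0, 0, 0]]}}

```text
t: 10.4
tool_pos: [0.4405, -0.2082, 0.2138]
tool_rot: [0.728, 0.669, 0.1, 0.108]
wrist_force: [2.2, -0.1, -8.4]
width: 0.0253
```

```bash
python3 w.py
```

```text
t 10.4 pos [ 0.4405 -0.2082  0.2138] w 0.0253
axes x,y,z [[0.0842, 0.9964, 0.0009], [0.9536, -0.0808, 0.29], [0.289, -0.0235, -0.957]]
F [ 2.21 -0.14 -8.44] tool F [ 0.04 -0.33  8.72] tool M [-0.006 -0.074  0.017]
q [-0.532 -0.08  -0.359  1.026  0.127  1.14 ]
mouth [ 0.4758 -0.2111  0.0971] mouth rel tip in tool frame mm [ 1.   0.1 15.9] -a in tool axes (deg) [-0.22  0.14]
```

The axial force has turned to a pull: the jaws are drawing the coupler onto the head. I'll go on pressing gently.

Request:
{"name": "step_arm", "arguments": {"plan": [[0, 0, 0, 0, 0, 0.05, 0], [0, 0, 0, 0, 0, 0, 0]]}}

```text
t: 10.6
tool_pos: [0.4415, -0.2086, 0.2128]
tool_rot: [0.728, 0.669, 0.1, 0.108]
wrist_force: [-0.9, 0.0, -1.5]
width: 0.0252
```

```bash
python3 w.py
```

```text
t 10.6 pos [ 0.4415 -0.2086  0.2128] w 0.0252
axes x,y,z [[0.0843, 0.9964, 0.0001], [0.9532, -0.0807, 0.2913], [0.2903, -0.0244, -0.9566]]
F [-0.92  0.   -1.52] tool F [-0.08 -1.32  1.19] tool M [ 0.63   0.067 -0.04 ]
q [-0.532 -0.079 -0.361  1.021  0.127  1.14 ]
mouth [ 0.4769 -0.2116  0.0961] mouth rel tip in tool frame mm [ 0.6  1.  17.1] -a in tool axes (deg) [-0.18  0.06]
```

Request:
{"name": "step_arm", "arguments": {"plan": [[0, 0, 0, 0, 0, 0.05, 0], [0, 0, 0, 0, 0, 0, 0]]}}

```text
t: 10.8
tool_pos: [0.4424, -0.2089, 0.2116]
tool_rot: [0.728, 0.669, 0.1, 0.109]
wrist_force: [-5.2, 1.4, 10.1]
width: 0.026
```

```bash
python3 w.py
```

```text
t 10.8 pos [ 0.4424 -0.2089  0.2116] w 0.026
axes x,y,z [[0.0843, 0.9964, -0.0005], [0.9529, -0.0805, 0.2924], [0.2913, -0.0251, -0.9563]]
F [-5.25  1.35 10.08] tool F [  0.9   -2.16 -11.2 ] tool M [1.036 0.041 0.004]
q [-0.531 -0.078 -0.364  1.016  0.126  1.141]
mouth [ 0.4779 -0.2119  0.0949] mouth rel tip in tool frame mm [ 0.4  1.6 18.5] -a in tool axes (deg) [-0.15 -0.  ]
```

Request:
{"name": "step_arm", "arguments": {"plan": [[0, 0, 0, 0, 0, 0.05, 0], [0, 0, 0, 0, 0, 0.05, 0], [0, 0, 0, 0, 0, 0, 0]]}}

```text
t: 11.1
tool_pos: [0.4436, -0.209, 0.2079]
tool_rot: [0.728, 0.669, 0.1, 0.109]
wrist_force: [-6.2, 0.3, 10.2]
width: 0.0257
```

```bash
python3 w.py
python3 - <<'E'
from station import bot
import cv2,numpy as np
d=bot.snapshot("scene"); np.savez("scene3.npz",**d)
cv2.imwrite("pics/scene3.png",cv2.resize(d["color"][115:180,280:325,::-1],None,fx=9,fy=9,interpolation=cv2.INTER_NEAREST))
E
```

```text
t 11.1 pos [ 0.4436 -0.209   0.2079] w 0.0257
axes x,y,z [[0.0844, 0.9964, -0.0006], [0.9528, -0.0805, 0.2927], [0.2916, -0.0253, -0.9562]]
F [-6.21  0.28 10.22] tool F [ -0.25  -2.95 -11.58] tool M [ 1.047  0.027 -0.079]
q [-0.53  -0.075 -0.371  1.006  0.126  1.142]
mouth [ 0.4792 -0.2121  0.0913] mouth rel tip in tool frame mm [ 0.3  1.7 22.4] -a in tool axes (deg) [-0.14 -0.02]
```

View pics/scene3.png

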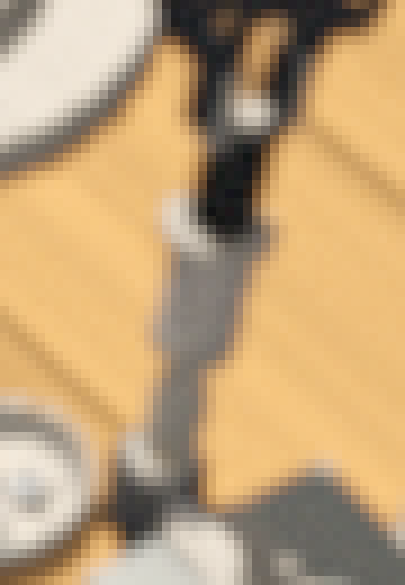

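Request:
{"name": "step_arm", "arguments": {"plan": [[0, 0, 0, 0, -0.015, 0.05, 0], [0, 0, 0, 0, 0, 0.05, 0], [0, 0, 0, 0, 0, 0.05, 0], [0, 0, 0, 0, 0, 0, 0]]}}

```text
t: 11.55
tool_pos: [0.445, -0.2092, 0.2023]
tool_rot: [0.728, 0.669, 0.1, 0.109]
wrist_force: [-6.7, 0.4, 13.7]
width: 0.0255
```

```bash
python3 w.py
```

```text
t 11.55 pos [ 0.445  -0.2092  0.2023] w 0.0255
axes x,y,z [[0.0844, 0.9964, -0.0008], [0.9526, -0.0805, 0.2933], [0.2922, -0.0255, -0.956]]
F [-6.68  0.39 13.75] tool F [ -0.18  -2.36 -15.1 ] tool M [ 0.88   0.065 -0.006]
q [-0.529 -0.072 -0.382  0.99   0.126  1.144]
mouth [ 0.4807 -0.2123  0.0857] mouth rel tip in tool frame mm [ 0.2  1.5 28.2] -a in tool axes (deg) [-0.12 -0.06]
```

Request:
{"name": "step_arm", "arguments": {"plan": [[0, 0, 0, 0, 0, 0.05, 0], [0, 0, 0, 0, 0, 0, 0]]}}

```text
t: 11.75
tool_pos: [0.4456, -0.2093, 0.2005]
tool_rot: [0.728, 0.669, 0.1, 0.11]
wrist_force: [-7.7, 0.6, 14.5]
width: 0.0256
```

```bash
python3 w.py
```

```text
t 11.75 pos [ 0.4456 -0.2093  0.2005] w 0.0256
axes x,y,z [[0.0844, 0.9964, -0.0009], [0.9526, -0.0804, 0.2934], [0.2923, -0.0257, -0.956]]
F [-7.67  0.56 14.52] tool F [ -0.1   -3.09 -16.14] tool M [ 0.971  0.093 -0.004]
q [-0.528 -0.07  -0.385  0.985  0.125  1.144]
mouth [ 0.4813 -0.2125  0.0839] mouth rel tip in tool frame mm [ 0.1  1.6 30.1] -a in tool axes (deg) [-0.12 -0.07]
```

Request:
{"name": "step_arm", "arguments": {"plan": [[0, 0, 0, 0, 0, 0.05, 0], [0, 0, 0, 0, 0, 0, 0]]}}

```text
t: 11.95
tool_pos: [0.4463, -0.2095, 0.1989]
tool_rot: [0.728, 0.669, 0.1, 0.11]
wrist_force: [-7.9, 1.0, 16.9]
width: 0.0255
```

```bash
python3 w.py
```

```text
t 11.95 pos [ 0.4463 -0.2095  0.1989] w 0.0255
axes x,y,z [[0.0845, 0.9964, -0.0012], [0.9525, -0.0804, 0.2938], [0.2926, -0.026, -0.9559]]
F [-7.93  1.   16.91] tool F [  0.3   -2.66 -18.51] tool M [1.064 0.077 0.006]
q [-0.528 -0.069 -0.388  0.98   0.125  1.145]
mouth [ 0.482  -0.2127  0.0823] mouth rel tip in tool frame mm [ 0.   1.8 31.8] -a in tool axes (deg) [-0.1  -0.09]
```

Request:
{"name": "step_arm", "arguments": {"plan": [[0, 0, 0, 0, 0, 0.04, 0], [0, 0, 0, 0, 0, 0, 0]]}}

```text
t: 12.15
tool_pos: [0.4473, -0.2101, 0.1987]
tool_rot: [0.728, 0.669, 0.1, 0.111]
wrist_force: [-14.9, 1.3, 30.9]
width: 0.0253
```

```bash
python3 w.py
```

```text
t 12.15 pos [ 0.4473 -0.2101  0.1987] w 0.0253
axes x,y,z [[0.0847, 0.9964, -0.0024], [0.9519, -0.0802, 0.2957], [0.2944, -0.0274, -0.9553]]
F [-14.89   1.26  30.85] tool F [ -0.08  -5.15 -33.89] tool M [ 1.617  0.117 -0.002]
q [-0.527 -0.069 -0.389  0.977  0.125  1.145]
mouth [ 0.4832 -0.2134  0.0822] mouth rel tip in tool frame mm [-0.6  2.9 32.3] -a in tool axes (deg) [-0.03 -0.2 ]
```

Request:
{"name": "step_arm", "arguments": {"plan": [[0, 0, 0, 0, -0.01, 0.03, 0], [0, 0, 0, 0, 0, 0, 0]]}}

```text
t: 12.35
tool_pos: [0.4477, -0.2105, 0.1985]
tool_rot: [0.728, 0.669, 0.1, 0.112]
wrist_force: [-18.1, 0.9, 42.6]
width: 0.0254
```

```bash
python3 w.py
```

```text
t 12.35 pos [ 0.4477 -0.2105  0.1985] w 0.0254
axes x,y,z [[0.0849, 0.9964, -0.0034], [0.9514, -0.0801, 0.2973], [0.2959, -0.0284, -0.9548]]
F [-18.13   0.89  42.6 ] tool F [ -0.8   -4.66 -46.06] tool M [ 2.009  0.097 -0.023]
q [-0.527 -0.069 -0.391  0.974  0.125  1.145]
mouth [ 0.4838 -0.2139  0.082 ] mouth rel tip in tool frame mm [-1.   3.4 32.7] -a in tool axes (deg) [ 0.02 -0.29]
```

The force jumped at about 14 mm of stroke past seating, so the nozzle is bottomed. I'll ease off to a moderate hold and take out the small side load.

Request:
{"name": "step_arm", "arguments": {"plan": [[0, 0, 0, 0.01, -0.03, -0.03, 0], [0, 0, 0, 0, 0, 0, 0], [0, 0, 0, 0, 0, 0, 0]]}}

```text
t: 12.65
tool_pos: [0.446, -0.2095, 0.1984]
tool_rot: [0.728, 0.669, 0.1, 0.111]
wrist_force: [-12.7, 1.8, 31.1]
width: 0.0255
```

```bash
python3 w.py
```

```text
t 12.65 pos [ 0.446  -0.2095  0.1984] w 0.0255
axes x,y,z [[0.0846, 0.9964, -0.0024], [0.9517, -0.0801, 0.2962], [0.295, -0.0273, -0.9551]]
F [-12.66   1.79  31.09] tool F [  0.64  -2.98 -33.48] tool M [1.162 0.113 0.004]
q [-0.528 -0.072 -0.393  0.976  0.125  1.144]
mouth [ 0.482  -0.2129  0.0819] mouth rel tip in tool frame mm [-0.1  1.6 32.2] -a in tool axes (deg) [-0.04 -0.23]
```

Request:
{"name": "step_arm", "arguments": {"plan": [[0, 0, 0, 0, 0, 0, 0], [0, 0, 0, 0, 0, 0, 0], [0, 0, 0, 0, 0, 0, 0], [0, 0, 0, 0, 0, 0, 0], [0, 0, 0, 0, 0, 0, 0]]}}

```text
t: 13.15
tool_pos: [0.446, -0.2095, 0.1984]
tool_rot: [0.728, 0.669, 0.1, 0.111]
wrist_force: [-12.9, 1.8, 30.1]
width: 0.0256
```

```bash
python3 w.py
python3 - <<'E'
from station import bot
from h import *
from scipy.spatial.transform import Rotation as R
d=bot.snapshot("scene"); np.savez("scene4.npz",**d)
e=bot.snapshot("top"); np.savez("top4.npz",**e)
f=lambda d,y,x,w,h,k:cv2.resize(d["color"][y:y+h,x:x+w,::-1],None,fx=k,fy=k,interpolation=cv2.INTER_NEAREST)
S2=load("scene3")
cv2.imwrite("pics/s4.png",np.hstack([f(load("scene2"),115,285,32,65,8),f(S2,115,285,32,65,8),f(d,115,285,32,65,8)]))
cv2.imwrite("pics/t4.png",np.hstack([f(load("top0"),200,370,34,40,11),f(e,200,370,34,40,11)]))
s=bot.sense();r=R.from_quat(s["tool_rot"]).as_matrix();p=np.array(s["tool_pos"]);D=load("scene4")
print({z:proj(D,[p+(.122-.001*z)*r[:,2]]).round(1)[0].tolist() for z in(14,48,54,110,115,167)})
E
```

```text
t 13.15 pos [ 0.446  -0.2095  0.1984] w 0.0256
axes x,y,z [[0.0846, 0.9964, -0.0024], [0.9518, -0.0801, 0.2962], [0.2949, -0.0273, -0.9551]]
F [-12.95   1.76  30.07] tool F [  0.59  -3.56 -32.59] tool M [1.145 0.096 0.012]
q [-0.528 -0.072 -0.393  0.976  0.125  1.144]
mouth [ 0.482  -0.2129  0.0819] mouth rel tip in tool frame mm [-0.2  1.6 32.2] -a in tool axes (deg) [-0.03 -0.23]
{14: [297.3, 163.2], 48: [299.1, 156.0], 54: [299.5, 154.7], 110: [302.6, 142.4], 115: [302.9, 141.3], 167: [306.0, 129.3]}
```

View pics/s4.png

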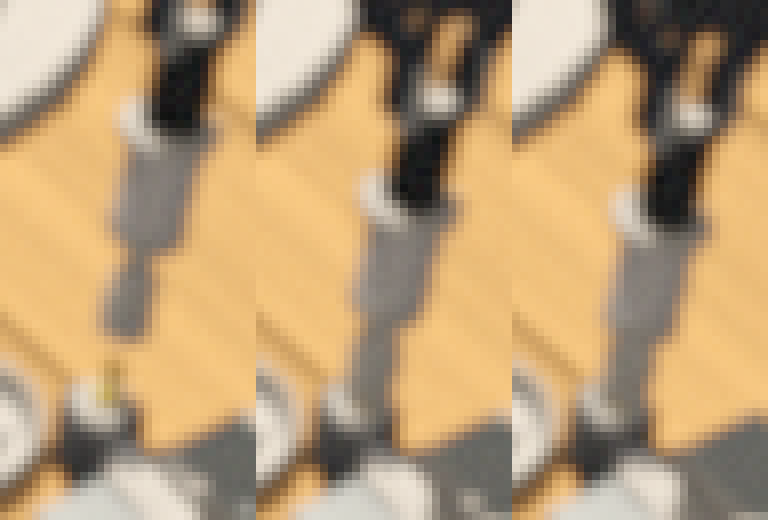

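View pics/t4.png

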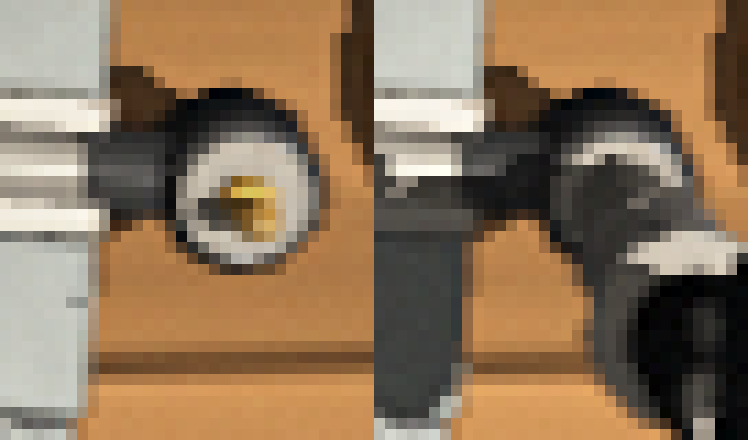

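```bash
python3 - <<'E'
from station import bot
print(bot.job_done())
E
python3 w.py
```

```text
the job is handed in; nothing more can be done
None
the job is handed in; nothing more can be done
```

The grease gun is pressed home on the tilted nipple with its nozzle fully in. I handed the job in at about 13.3 s, still gripping the gun and holding it pressed. The hand-in gives no verdict, so this rests on my own readings.

**What I did:** I gripped the silver and black gun at its rubber grip (90 N) and lifted it about 178 mm out of the stand. I tilted it 17° to match the nipple and pushed it on in small steps, shifting sideways to reduce the side force.

**Snap:** The jaws gave about 6 N of resistance and then pulled the coupler onto the head (about 4 N). After that the 14 N spring began to give.

**Stroke:** The force rose to about 23 N over about 14 mm of travel, then jumped to about 51 N at the stop. I eased off to a steady push of about 38 N along the gun, with about 2 N of side force.

**Last pictures:** They show the coupler over the nipple and the nozzle drawn into the barrel. The gun had not slipped in the grip. What can be seen of the rod end looks unmoved.

**Not confirmed or not as planned:**
- **Nipple lean:** My single estimates ranged from 14 to 20°, and the 17° I used is a middle value. The scene picture and the low side force agree with it.
- **Rod end:** The gun and arm hide most of it from above, so I could only check its visible edge and the side force.
- **Last wrist joint:** It reached its range limit on the first transfer (3.141 of 3.14 rad). The arm stopped there, and I turned the gripper about 85° and carried on.

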